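Unstack the turning blanks into their colour-marked cradles

TASK

Take the crosswise stack of four turning blanks apart from the top and lay each blank in the cradle of the colour of its waxed ends, level on both crossbars between the ears and centred lengthwise. Set them down rather than dropping them, and leave the two tins where they stand.

Things in the scene. Friction and masses are not known exactly. Their poses are not given: they have to be found in the camera images.
- blank_red: Dark brown wooden bar 160 x 30 x 30 mm, about 0.11 kg, 22 mm at both ends dipped in red wax. Origin at its centre, x along its length. Starts level in the top layer of the stack: two parallel bars on a fixed 12 mm board (170 x 170), two more crosswise on them, bars of a layer 90 mm apart (centre lines); centres 27 and 57 mm above the bench.
- blank_blue: Pale wooden bar 160 x 30 x 30 mm, about 0.11 kg, 22 mm at both ends dipped in blue wax. Origin at its centre, x along its length. Starts level in the top layer of the stack: two parallel bars on a fixed 12 mm board (170 x 170), two more crosswise on them, bars of a layer 90 mm apart (centre lines); centres 27 and 57 mm above the bench.
- blank_green: Mid-brown wooden bar 160 x 30 x 30 mm, about 0.11 kg, 22 mm at both ends dipped in green wax. Origin at its centre, x along its length. Starts level in the bottom layer of the stack: two parallel bars on a fixed 12 mm board (170 x 170), two more crosswise on them, bars of a layer 90 mm apart (centre lines); centres 27 and 57 mm above the bench.
- blank_yellow: Pale wooden bar 160 x 30 x 30 mm, about 0.11 kg, 22 mm at both ends dipped in yellow wax. Origin at its centre, x along its length. Starts level in the bottom layer of the stack: two parallel bars on a fixed 12 mm board (170 x 170), two more crosswise on them, bars of a layer 90 mm apart (centre lines); centres 27 and 57 mm above the bench.
- cradle_red: Red cradle, fixed: plate 150 x 64 x 8 mm, two brown crossbars 16 mm wide, 20 mm high over the bench, 55 mm either side of the middle, an ear at each end of both (tops 30 mm high, 48 mm clear between); open to the plate between the crossbars. Origin: centre of the underside, on the bench; x along the length, as the bar is to lie. A seated bar has its centre 35 mm above the origin.
- cradle_blue: Blue cradle, fixed: plate 150 x 64 x 8 mm, two brown crossbars 16 mm wide, 20 mm high over the bench, 55 mm either side of the middle, an ear at each end of both (tops 30 mm high, 48 mm clear between); open to the plate between the crossbars. Origin: centre of the underside, on the bench; x along the length, as the bar is to lie. A seated bar has its centre 35 mm above the origin.
- cradle_green: Green cradle, fixed: plate 150 x 64 x 8 mm, two brown crossbars 16 mm wide, 20 mm high over the bench, 55 mm either side of the middle, an ear at each end of both (tops 30 mm high, 48 mm clear between); open to the plate between the crossbars. Origin: centre of the underside, on the bench; x along the length, as the bar is to lie. A seated bar has its centre 35 mm above the origin.
- cradle_yellow: Yellow cradle, fixed: plate 150 x 64 x 8 mm, two brown crossbars 16 mm wide, 20 mm high over the bench, 55 mm either side of the middle, an ear at each end of both (tops 30 mm high, 48 mm clear between); open to the plate between the crossbars. Origin: centre of the underside, on the bench; x along the length, as the bar is to lie. A seated bar has its centre 35 mm above the origin.
- tin_brass: Small round aluminium tin with a brass-coloured lid, 66 mm across, 35 mm high, standing on the bench beyond the stack; origin at the centre of its underside. To be left alone.
- tin_black: Small round aluminium tin with a black lid, 66 mm across, 35 mm high, standing on the bench beyond the stack; origin at the centre of its underside. To be left alone.

How it is judged:
By the outcome, as a careful person would: the job done as asked, in the order asked, and still so for the second after the job is handed in, with the robot touching nothing.
It also fails if it takes over 107 s, if anything falls off the work surface, if the arm or the gripper's body presses on something with over 40 N, if the wrist force passes 120 N, or if a joint passes its speed limit or range.

ROBOT

A 6-joint arm with a two-finger parallel gripper is mounted at the origin on the work surface. World frame = base frame: x ahead of the robot, y to its left, z up, the work surface at z = 0. Lengths are in m, angles in rad, forces in N, time in s.
With the tool pointing down it reaches from about 0.375 to 0.9 m from the base axis. Payload 3.1 kg.
Tool frame: the origin (TCP) lies midway between the tips of the shut fingers; the grasp point (between the pads) lies 19 mm behind it; z points along the fingers, y is the line along which they close (so a half turn about z gives the same grasp; the last joint's range is limited). The gripper opens to 85 mm and grips with 20 to 120 N. Pads are 22 mm wide; open, the fingers measure 114 mm over their backs; the gripper's body (76 mm by 85 mm) begins 54 mm behind the grasp point. The pads swing forward as they close: fully open they stand 13 mm farther back than shut.
Start: joints at [0.932, 0.527, 1.433, -0, 1.181, -0.178], TCP at [0.277, 0.56, 0.231] pointing down, gripper open.
Joint ranges: [-3.08, 3.08], [-0.75, 2.2], [0.22, 2.44], [-1.43, 4.57], [0, 2.65], [-2.85, 2.85]. Speed limits (rad/s): [2.79, 2.79, 3.14, 3.14, 3.14, 3.14].

INTERFACE

Orientations are given as a unit quaternion [x, y, z, w].
In Python, from station import manip gives the robot as it stands.
- The arm moves only by the tool step_arm, never from a script. Its argument "targets" is text: rows parted by semicolons, each of 4 numbers parted by spaces: the shift along the tool's x, y, z in mm, then the turn about the tool's z in degrees. A call has 1 to 12 rows; each row is the pose to reach, as a shift and turn from the pose commanded when the call began, along the tool's axes at that moment; what a row does not reach only later rows make up. A row lasts 1/10 s, in which the tool goes at most 50 mm and 8.59 degrees, less where a joint would pass 70% of its speed; a pose out of reach is approached as far as the arm can. A call with a gripper value outside its range is refused whole. "gripper" is the closure, from 0 (fully open) to 1 (shut), set as the call begins (left out, the last holds). The fingers move at their own pace and stop on an object; "squeeze" is the grip in N (left out, the last holds). Time passes only in rows, so rows that repeat a pose let the fingers close. It gives the time, the measured TCP pose, the force, the opening and the grip force at its end, in the units of the state.
- manip.sense(): the state, without advancing time (a new reading comes with each control period).
- manip.snapshot(name): name is "scene" or "top"; returns the picture (384x512x3 uint8, red, green, blue); there is no depth.
- manip.get_calibration(name): a dict with "fov_y" (degrees; the focal length in pixels is half the picture's height over the tangent of half this angle, whatever the lens; pixels are square), "cx", "cy" (the principal point, pixels), "extrinsics" (4x4, takes a point from camera to world coordinates). Camera axes: x right, y down, z forward; pixel columns grow to the right and rows downward; lengths in m; the calibration is good to about 2 mm. A picture is of the moment at which its call begins. get_calibration takes no time and is no camera call.
- manip.sign_off(): hands the job in; it is judged then, once.
Trained networks look in the newest picture that a camera, given by its name, has taken for a name from the list of things; names that differ only in an ending like _2 or _b are one class to them, and where a whole thing is asked for, a point or a joint stands for the part that bears it (a point fixed in the world has none). Each returns a list of dicts, best first, with "p" (0 to 1); they miss things now and then, are a little off and sometimes report something else, mostly with a low value. They report only what shows in the picture. A call takes as long as a camera call.
- manip.recognise(camera, query): "position" ([column, row] in pixels, amid what is visible of it).
- manip.masks_of(camera, query): "pixels" (384x512 bool, what is visible of it) and "position" ([column, row] in pixels, amid what is visible of it).
- manip.mark_of(camera, query): "position" ([column, row] in pixels: a listed point, or the origin of a listed thing).
The state is a dict: "t": time; "q": joint angles; "qd": joint speeds; "tau": joint torques, N m; "tcp_pos": TCP position; "tool_rot": TCP orientation; "force": force on the tool from outside, world axes, zero at the start; "ft_torque": the same for the moment, N m; "finger_gap": opening from 0.0 (shut) to 1.0 (fully open); "gripper_force": force on a finger pad.
Only numpy, scipy, OpenCV 4.12 (cv2) and the standard library are available. Lean on these libraries where they do the work, as an engineer would, in place of code of your own. Each camera call takes 0.05 s, during which the arm holds its last target. There are 200 camera calls.

## Working session

There is one attempt and no reset: what is moved stays moved. The work goes in short steps, Python scripts to look and compute and a tool call to move; the robot and the scene stay as the last step left them, time stands still between calls to the robot, and variables do not carry over. Pictures are saved under pics/ and viewed, at most 14 in all, crops included, and the job is handed in when it is done.

Besides the shell and the picture viewer there is one more tool, called after "Emit:" by a JSON object that holds its "api" and its "payload", one argument or row to a line. step_arm: Moves the arm, as the interface text tells. Its arguments: {"type":"object","properties":{"targets":{"type":"string"},"gripper":{"type":"number"},"squeeze":{"type":"number"}},"required":["targets"]}

```bash
mkdir -p pics; python3 - <<'E'
from station import manip
import cv2,numpy as np
for n in("scene","top"):
    im=manip.snapshot(n); cv2.imwrite(f"pics/{n}0.png",im[:,:,::-1])
    c=manip.get_calibration(n); print(n,c["fov_y"],c["cx"],c["cy"],np.round(c["extrinsics"],4).tolist())
    for q in["blank_red","blank_blue","blank_green","blank_yellow","cradle_red","cradle_blue","cradle_green","cradle_yellow","tin_brass","tin_black"]:
        print(q,[(np.round(d["position"],1).tolist(),round(d["p"],2)) for d in manip.mark_of(n,q)[:2]])
s=manip.sense();print(s)
E
```

```text
scene 53.799435361483816 256.481979576502 195.70828510564337 [[0.0625, 0.7347, -0.6755, 1.1952], [0.998, -0.0471, 0.0411, -0.0278], [-0.0016, -0.6768, -0.7362, 0.7439], [0.0, 0.0, 0.0, 1.0]]
blank_red [([272.1, 211.6], 0.81), ([323.3, 263.3], 0.44)]
blank_blue [([252.4, 186.5], 0.86)]
blank_green [([276.4, 197.5], 0.94)]
blank_yellow [([240.9, 209.7], 0.79)]
cradle_red [([355.3, 162.9], 0.85)]
cradle_blue [([140.9, 174.8], 0.91)]
cradle_green [([126.9, 224.6], 0.84)]
cradle_yellow [([354.7, 207.9], 0.67)]
tin_brass [([190.8, 264.8], 0.58)]
tin_black [([324.3, 262.3], 0.65)]
top 49.017127920581416 264.5871056236024 188.70296858379126 [[-0.0027, -0.9803, 0.1973, 0.3662], [-0.9998, -0.0016, -0.0216, 0.0089], [0.0215, -0.1973, -0.9801, 1.1413], [0.0, 0.0, 0.0, 1.0]]
blank_red [([245.8, 177.5], 0.68), ([164.3, 194.8], 0.46)]
blank_blue [([262.8, 210.0], 0.82)]
blank_green [([235.1, 200.3], 0.72), ([142.0, 259.9], 0.53)]
blank_yellow [([266.1, 189.8], 0.67)]
cradle_red [([143.1, 260.5], 0.67), ([371.8, 254.7], 0.3)]
cradle_blue [([372.2, 258.0], 0.91)]
cradle_green [([378.1, 191.5], 0.6)]
cradle_yellow [([160.7, 194.9], 0.79)]
tin_brass [([314.0, 146.4], 0.56), ([141.7, 262.0], 0.22)]
tin_black [([204.3, 138.4], 0.88)]
{'t': 1.1, 'q': array([ 9.32492357e-01,  5.27520333e-01,  1.43267570e+00, -7.89381972e-06,
        1.18140331e+00, -1.78512759e-01]), 'qd': array([ 1.39413256e-04,  4.85285124e-04, -1.17169308e-03, -2.92976030e-04,
       -6.73286999e-05,  7.64669223e-04]), 'tau': array([ 2.55645400e-04, -4.42328775e+01, -1.78422672e+01, -2.38096582e-04,
        8.01326096e-04, -5.76570983e-06]), 'tcp_pos': array([0.27732629, 0.56008977, 0.23130565]), 'tool_rot': array([ 2.27874418e-01,  9.73690531e-01, -4.52063457e-06,  2.02240651e-06]), 'force': array([0.13274266, 0.22856198, 0.19039422]), 'ft_torque': array([ 0.00994982, -0.04103857, -0.05035401]), 'gripper_force': 0.0, 'finger_gap': 0.9984973190160339}
```

View pics/top0.png

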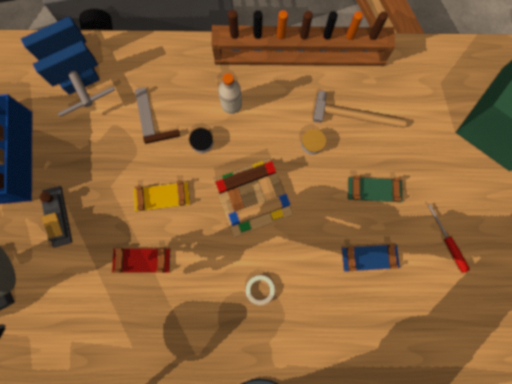

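View pics/scene0.png

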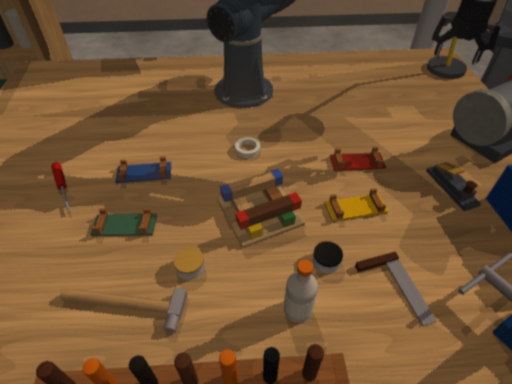

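```bash
cat > h.py <<'E'
from station import manip
import cv2,numpy as np
def ray(n,p,z):
    c=manip.get_calibration(n);f=192/np.tan(np.radians(c["fov_y"]/2));E=np.array(c["extrinsics"])
    p=np.atleast_2d(p).astype(float)
    d=np.c_[(p[:,0]-c["cx"])/f,(p[:,1]-c["cy"])/f,np.ones(len(p))]@E[:3,:3].T
    o=E[:3,3];return (o+d*((z-o[2])/d[:,2])[:,None])[:,:2]
def rect(n,im,z,x0,x1,y0,y1,s):  # up=+x,left=+y ; s px per m
    H,_=cv2.findHomography(np.float32([[0,0],[511,0],[511,383],[0,383]]),np.float32([((y1-w[1])*s,(x1-w[0])*s) for w in ray(n,[[0,0],[511,0],[511,383],[0,383]],z)]))
    return cv2.warpPerspective(im,H,(int((y1-y0)*s),int((x1-x0)*s)),flags=cv2.INTER_CUBIC)
E
python3 - <<'E'
from h import *
M={"scene":dict(blank_red=(272.1,211.6),blank_blue=(252.4,186.5),blank_green=(276.4,197.5),blank_yellow=(240.9,209.7),cradle_red=(355.3,162.9),cradle_blue=(140.9,174.8),cradle_green=(126.9,224.6),cradle_yellow=(354.7,207.9),tin_black=(324.3,262.3)),
"top":dict(blank_red=(245.8,177.5),blank_blue=(262.8,210),blank_green=(235.1,200.3),blank_yellow=(266.1,189.8),cradle_red=(143.1,260.5),cradle_blue=(372.2,258),cradle_green=(378.1,191.5),cradle_yellow=(160.7,194.9),tin_black=(204.3,138.4))}
for k in M["top"]:
    z=0 if "bl" not in k[:2] else (.057 if k in("blank_red","blank_blue") else .027)
    print(k,*[np.round(ray(n,M[n][k],z)[0]*1000).tolist() for n in("top","scene")])
for n in("top","scene"):
    for k in("red","blue","green","yellow"):
        r=manip.masks_of(n,"cradle_"+k)
        if not r: print(n,k,None);continue
        m=r[0]["pixels"].astype(np.uint8);c=np.argwhere(m)[:,::-1]
        w=ray(n,c,.012).astype(np.float32)*1000
        b=cv2.minAreaRect(w);print(n,k,round(r[0]["p"],2),len(c),np.round(b[0],1),np.round(b[1],1),round(b[2],1),np.round(cv2.boxPoints(b)).tolist())
im=cv2.imread("pics/top0.png")
A=rect("top",im,.072,.28,.52,-.11,.13,1600);cv2.imwrite("pics/a.png",np.hstack([A,rect("top",im,.042,.28,.52,-.11,.13,1600)]))
E
```

```text
blank_red [615.0, 34.0] [618.0, 44.0]
blank_blue [528.0, -10.0] [533.0, 2.0]
blank_green [559.0, 63.0] [547.0, 63.0]
blank_yellow [587.0, -20.0] [582.0, -29.0]
cradle_red [401.0, 307.0] [402.0, 308.0]
cradle_blue [406.0, -305.0] [412.0, -306.0]
cradle_green [589.0, -332.0] [590.0, -315.0]
cradle_yellow [578.0, 269.0] [572.0, 265.0]
tin_black [741.0, 154.0] [730.0, 156.0]
top red 0.97 1427 [400.6 310.2] [150.   64.8] 89.9 [[368.0, 235.0], [433.0, 235.0], [433.0, 385.0], [368.0, 385.0]]
top blue None
top green 0.68 1278 [ 595.7 -319.9] [149.1  69.8] 87.4 [[557.0, -393.0], [627.0, -396.0], [634.0, -247.0], [564.0, -244.0]]
top yellow 0.67 1346 [575.4 263.7] [ 71.5 152.9] 7.9 [[529.0, 334.0], [550.0, 183.0], [621.0, 193.0], [600.0, 344.0]]
scene red 0.58 953 [395.1 309.9] [151.3  95. ] 88.6 [[346.0, 235.0], [441.0, 233.0], [444.0, 384.0], [349.0, 387.0]]
scene blue 0.81 1053 [ 401.1 -297.2] [ 96.  152.1] 5.1 [[347.0, -226.0], [360.0, -377.0], [456.0, -369.0], [442.0, -217.0]]
scene green 0.65 1427 [ 589.3 -318. ] [151.8  88.4] 86.3 [[540.0, -391.0], [629.0, -397.0], [638.0, -245.0], [550.0, -239.0]]
scene yellow 0.75 1261 [567.7 262.5] [ 87.  152.2] 7.1 [[515.0, 333.0], [534.0, 182.0], [620.0, 192.0], [601.0, 343.0]]
```

View pics/a.png

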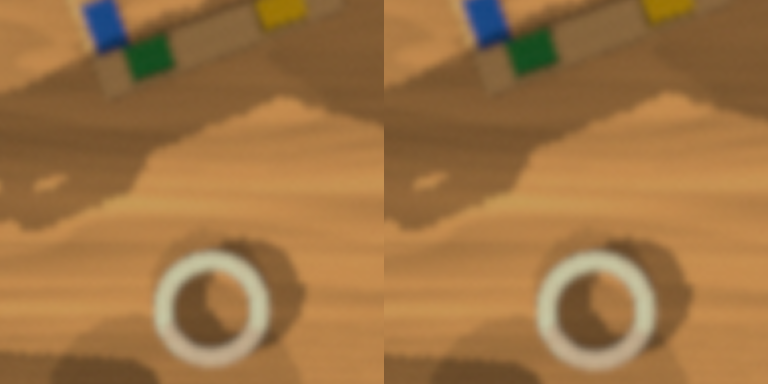

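```bash
python3 - <<'E'
from h import *
im=cv2.imread("pics/top0.png")
g=lambda z,*w:rect("top",im,z,*w)
a=np.hstack([g(.072,.46,.70,-.11,.13,1600),g(.042,.46,.70,-.11,.13,1600)])
cr=np.hstack([g(.012,cx-.06,cx+.06,cy-.096,cy+.096,1000) for cx,cy in((.401,.307),(.406,-.305),(.595,-.318),(.575,.264))])
cv2.imwrite("pics/b.png",np.vstack([a,cr]))
hsv=cv2.cvtColor(g(.072,.46,.70,-.11,.13,1600),cv2.COLOR_BGR2HSV)
for k,lo,hi in(("red",(0,200,110),(7,255,255)),("blue",(100,120,60),(130,255,255)),("green",(45,100,30),(85,255,255)),("yellow",(22,180,110),(32,255,255))):
    m=cv2.inRange(hsv,lo,hi);n,_,st,ce=cv2.connectedComponentsWithStats(m)
    for s,c in zip(st[1:],ce[1:]):
        if s[4]>150: print(k,s[4],s[:4],np.round([700-c[1]/1.6,130-c[0]/1.6],1))
E
```

```text
Traceback (most recent call last):
ValueError: all the input array dimensions except for the concatenation axis must match exactly, but along dimension 1, the array at index 0 has size 768 and the array at index 1 has size 767
```

Emit:
{"api": "step_arm", "payload": {
  "targets": "-50 -25 0 0; -100 -50 0 0; -100 -50 0 0",
  "gripper": 0
}}

```text
t: 1.8
tcp_pos: [0.347, 0.4677, 0.2312]
tool_rot: [0.229, 0.973, -0.001, 0.0]
force: [-0.1, 0.8, 0.2]
finger_gap: 1.0
gripper_force: 0.0
```

```bash
sed -i 's/(int((y1-y0)\*s),int((x1-x0)\*s))/(round((y1-y0)*s),round((x1-x0)*s))/' h.py; python3 - <<'E'
from h import *
im=cv2.imread("pics/top0.png")
g=lambda z,*w:rect("top",im,z,*w)
a=np.hstack([g(.072,.46,.70,-.11,.13,1600),g(.042,.46,.70,-.11,.13,1600)])
cr=np.hstack([g(.012,cx-.06,cx+.06,cy-.096,cy+.096,1000) for cx,cy in((.401,.307),(.406,-.305),(.595,-.318),(.575,.264))])
cv2.imwrite("pics/b.png",np.vstack([a,cr]))
hsv=cv2.cvtColor(g(.072,.46,.70,-.11,.13,1600),cv2.COLOR_BGR2HSV)
for k,lo,hi in(("red",(0,200,110),(7,255,255)),("blue",(100,120,60),(130,255,255)),("green",(45,100,30),(85,255,255)),("yellow",(22,180,110),(32,255,255))):
    m=cv2.inRange(hsv,lo,hi);n,_,st,ce=cv2.connectedComponentsWithStats(m)
    for s,c in zip(st[1:],ce[1:]):
        if s[4]>150: print(k,s[4],s[:4],np.round([700-c[1]/1.6,130-c[0]/1.6],1))
E
```

```text
red 1801 [229  71  48  54] [638.5 -28.4]
red 1666 [ 28 149  45  56] [589.7  98.3]
blue 1170 [294 214  37  49] [551.2 -65.2]
blue 1200 [ 87 288  39  50] [504.3  64. ]
green 341 [ 57 123  38  19] [617.4  82.7]
green 1320 [125 325  47  41] [484.5  37.1]
yellow 289 [183  74  38  21] [647.9   4.4]
yellow 1068 [258 279  45  36] [514.9 -45.3]
```

View pics/b.png

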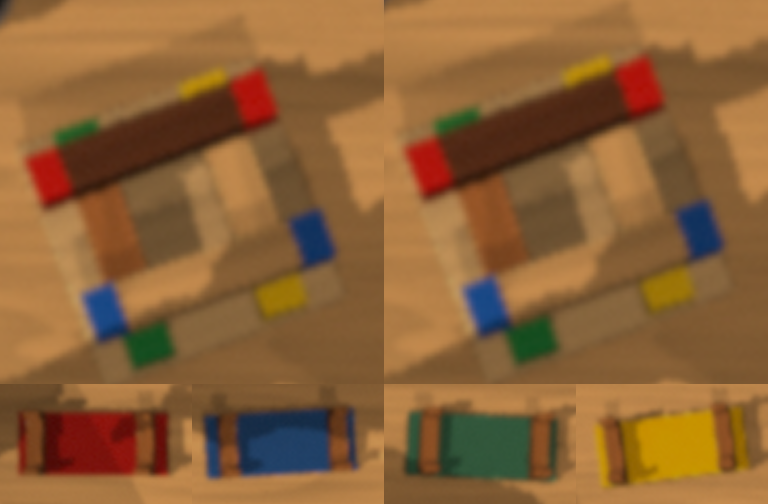

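```bash
python3 - <<'E'
from h import *
im=cv2.imread("pics/top0.png")
hs=(("red",(0,190,50),(6,255,255),.401,.307),("blue",(100,120,40),(130,255,255),.406,-.302),("green",(60,80,30),(90,255,255),.595,-.318),("yellow",(20,190,60),(32,255,255),.575,.264))
out=[]
for k,lo,hi,x,y in hs:
    w=(x-.06,x+.06,y-.096,y+.096,2000);R=rect("top",im,.008,*w);m=cv2.inRange(cv2.cvtColor(R,cv2.COLOR_BGR2HSV),lo,hi)
    m=cv2.morphologyEx(m,cv2.MORPH_OPEN,np.ones((5,5)))
    p=np.argwhere(m);W=np.float32(np.c_[(x+.06)*1000-p[:,0]/2,(y+.096)*1000-p[:,1]/2])
    b=cv2.minAreaRect(W);q=cv2.boxPoints(b);e=max((q[1]-q[0],q[2]-q[1]),key=np.linalg.norm)
    print(k,len(p),np.round(b[0],1),np.round(b[1],1),"yaw",round(np.degrees(np.arctan2(e[1],e[0]))%180,1))
    out.append(np.vstack([R,cv2.cvtColor(m,cv2.COLOR_GRAY2BGR)]))
cv2.imwrite("pics/c.png",cv2.resize(np.vstack([np.hstack(out[:2]),np.hstack(out[2:])]),None,fx=.6,fy=.6))
E
```

```text
red 25420 [402.3 311.3] [147.4  61.2] yaw 89.6
blue 20848 [ 407.3 -285.4] [ 56.9 118.1] yaw 93.1
green 19853 [ 594.2 -307. ] [116.5  57. ] yaw 87.7
yellow 27513 [573.1 266.3] [ 65.6 149. ] yaw 97.1
```

View pics/c.png

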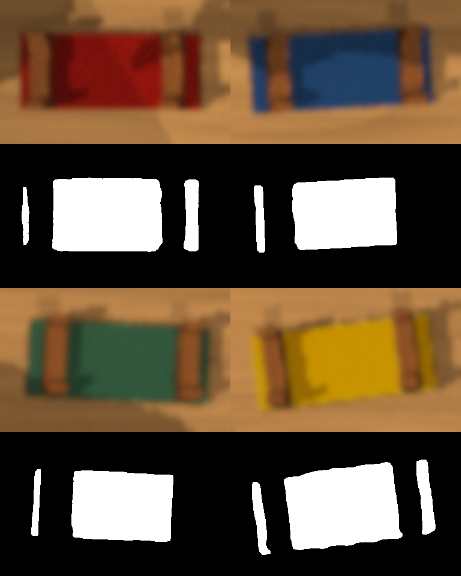

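```bash
cat > go.py <<'E'
import sys
from h import *
from scipy.spatial.transform import Rotation as R
# args: x y z(mm) yaw of tool y (deg)
def go(x,y,z,yaw):
    s=manip.sense();r=R.from_quat(s["tool_rot"]);M=r.as_matrix()
    cur=np.degrees(np.arctan2(M[1,1],M[0,1]))
    turn=-((yaw-cur+180)%360-180)
    d=M.T@(np.array([x,y,z])-s["tcp_pos"]*1000)
    print("t",round(s["t"],2),"cur",np.round(s["tcp_pos"]*1000,1),"yaw",round(cur,1),"q6",round(s["q"][5],2),"-> delta",np.round(d,1),"turn",round(turn,1),"tilt",np.round(np.degrees(M[:2,2]),2))
if __name__=="__main__": go(*map(float,sys.argv[1:]))
E
python3 go.py 615 34.5 130 20.5
```

```text
t 1.8 cur [347.  467.7 231.2] yaw 63.5 q6 -0.37 -> delta [-433.2 -267.7  102.2] turn 43.0 tilt [ 0.03 -0.11]
```

Emit:
{"api": "step_arm", "payload": {
  "targets": "-40 -25 0 4;-80 -50 0 8;-120 -75 10 16;-160 -100 20 24;-200 -125 30 32;-240 -150 40 40;-280 -175 50 43;-320 -200 65 43;-360 -225 80 43;-400 -248 90 43;-433 -268 102 43;-433 -268 102 43",
  "gripper": 0
}}

```text
t: 3.0
tcp_pos: [0.6169, 0.0341, 0.1279]
tool_rot: [0.571, 0.821, 0.0, 0.001]
force: [-0.2, 0.1, -1.1]
finger_gap: 1.003
gripper_force: 0.0
```

```bash
python3 go.py 615 34.5 38 20.5
```

```text
t 3.0 cur [616.9  34.1 127.9] yaw 20.3 q6 -0.48 -> delta [ 1.2 -1.8 89.9] turn -0.2 tilt [ 0.11 -0.06]
```

Emit:
{"api": "step_arm", "payload": {
  "targets": "1 -1 20 0;1 -1 45 0;1 -1 65 0;1 -1 80 0;1 -1 90 0;1 -1 90 0",
  "gripper": 0
}}

```text
t: 3.6
tcp_pos: [0.6117, 0.0398, 0.0381]
tool_rot: [0.569, 0.823, -0.001, -0.001]
force: [-0.5, -0.6, 0.6]
finger_gap: 0.995
gripper_force: 0.0
```

Emit:
{"api": "step_arm", "payload": {
  "targets": "0 0 0 0;0 0 0 0;0 0 0 0;0 0 0 0;0 0 0 0;0 0 0 0;0 0 0 0;0 0 0 0",
  "gripper": 1,
  "squeeze": 50
}}

```text
t: 4.4
tcp_pos: [0.6133, 0.0391, 0.0402]
tool_rot: [0.569, 0.822, 0.0, 0.001]
force: [-1.5, -0.1, 6.6]
finger_gap: 0.346
gripper_force: 50.4
```

Emit:
{"api": "step_arm", "payload": {
  "targets": "0 0 -10 0;0 0 -25 0;0 0 -45 0;0 0 -70 0;0 0 -90 0;0 0 -100 0;0 0 -100 0;0 0 -100 0"
}}

```text
t: 5.2
tcp_pos: [0.612, 0.0392, 0.1391]
tool_rot: [0.569, 0.822, -0.0, -0.0]
force: [-0.6, -0.5, -1.2]
finger_gap: 0.346
gripper_force: 49.6
```

```bash
python3 go.py 402.3 316 100 -0.4
```

```text
t 5.2 cur [612.   39.2 139.1] yaw 20.7 q6 -0.48 -> delta [333.  -98.6  39.3] turn 21.1 tilt [-0.05  0.  ]
```

Emit:
{"api": "step_arm", "payload": {
  "targets": "15 -4 0 1;45 -13 0 3;80 -24 0 5;115 -34 0 7;150 -44 0 9;185 -55 0 12;220 -65 0 14;255 -75 0 16;285 -84 10 18;310 -92 20 20;326 -97 30 21;333 -99 39 21"
}}

```text
t: 6.4
tcp_pos: [0.4002, 0.3164, 0.0988]
tool_rot: [0.708, 0.706, -0.002, -0.001]
force: [-0.1, -0.5, -1.1]
finger_gap: 0.344
gripper_force: 49.7
```

Emit:
{"api": "step_arm", "payload": {
  "targets": "0 0 0 0;0 0 0 0;0 0 0 0"
}}

```text
t: 6.7
tcp_pos: [0.4035, 0.3153, 0.1004]
tool_rot: [0.71, 0.705, 0.0, 0.0]
force: [0.3, 0.9, -1.6]
finger_gap: 0.346
gripper_force: 49.7
```

```bash
python3 go.py 402.3 316 40 -0.4; python3 - <<'E'
from h import *
a=manip.snapshot("top")[:,:,::-1];b=manip.snapshot("scene")[:,:,::-1]
cv2.imwrite("pics/t1.png",a)
cv2.imwrite("pics/d.png",np.hstack([cv2.resize(a[190:310,80:230],None,fx=2.6,fy=2.6,interpolation=2),cv2.resize(b[100:220,290:440],None,fx=2.6,fy=2.6,interpolation=2)]))
E
```

```text
t 6.7 cur [403.5 315.3 100.4] yaw -0.4 q6 0.45 -> delta [ 0.6 -1.2 60.4] turn -0.0 tilt [0.04 0.01]
```

View pics/d.png

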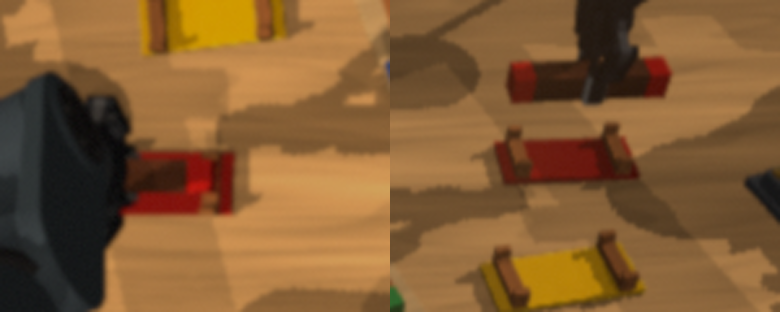

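```bash
python3 - <<'E'
from h import *
for z in(.115,.135): print(np.round(ray("scene",[[290+125/2.6,100+66/2.6],[290+279/2.6,100+59/2.6]],z)*1000,1))
# top cam red-wax end: right end at crop px 213,  rows 155..195
print(np.round(ray("top",[[80+213/2.6,190+156/2.6],[80+213/2.6,190+193/2.6]],.132)*1000,1))
E
```

```text
[[372.8 245.1]
 [371.4 409.6]]
[[399.  236.4]
 [397.6 395.7]]
[[421.2 229.7]
 [388.1 228.2]]
```

Emit:
{"api": "step_arm", "payload": {
  "targets": "0 -1 15 0;0 -1 35 0;0 -1 55 0;0 -1 68 0;0 -1 74 0;0 -1 77 0;0 -1 77 0;0 -1 77 0"
}}

```text
t: 7.6
tcp_pos: [0.4019, 0.316, 0.0239]
tool_rot: [0.709, 0.705, 0.001, 0.0]
force: [-0.6, -0.2, -1.0]
finger_gap: 0.339
gripper_force: 49.7
```

Emit:
{"api": "step_arm", "payload": {
  "targets": "0 0 1 0;0 0 2 0;0 0 3 0;0 0 3 0"
}}

```text
t: 8.0
tcp_pos: [0.4014, 0.3158, 0.0203]
tool_rot: [0.709, 0.705, -0.0, -0.0]
force: [-0.4, 0.3, -1.3]
finger_gap: 0.346
gripper_force: 49.7
```

Not yet in contact; small steps.

Emit:
{"api": "step_arm", "payload": {
  "targets": "0 0 1 0;0 0 1 0;0 0 2 0;0 0 2 0"
}}

```text
t: 8.4
tcp_pos: [0.4015, 0.3159, 0.0183]
tool_rot: [0.709, 0.705, 0.0, 0.0]
force: [0.7, 0.4, -0.1]
finger_gap: 0.349
gripper_force: 49.8
```

Emit:
{"api": "step_arm", "payload": {
  "targets": "0 0 1 0;0 0 1 0;0 0 1 0"
}}

```text
t: 8.7
tcp_pos: [0.4015, 0.3159, 0.0182]
tool_rot: [0.709, 0.705, 0.0, 0.0]
force: [-0.4, -0.7, 8.5]
finger_gap: 0.34
gripper_force: 50.8
```

Emit:
{"api": "step_arm", "payload": {
  "targets": "0 0 0 0;0 0 0 0;0 0 0 0;0 0 0 0;0 0 0 0;0 0 0 0;0 0 0 0",
  "gripper": 0
}}

```text
t: 9.4
tcp_pos: [0.4015, 0.3158, 0.0173]
tool_rot: [0.709, 0.705, -0.0, -0.0]
force: [0.5, 1.2, 0.4]
finger_gap: 0.998
gripper_force: 0.0
```

Emit:
{"api": "step_arm", "payload": {
  "targets": "0 0 -15 0;0 0 -40 0;0 0 -75 0;0 0 -110 0;0 0 -110 0"
}}

```text
t: 9.9
tcp_pos: [0.4041, 0.3173, 0.1313]
tool_rot: [0.709, 0.705, 0.004, 0.002]
force: [0.9, 0.6, -0.9]
finger_gap: 0.997
gripper_force: 0.0
```

```bash
python3 go.py 529 -0.2 130 20.5
```

```text
t 9.9 cur [404.1 317.3 131.3] yaw -0.3 q6 0.45 -> delta [-316.7  126.7    1.1] turn -20.8 tilt [0.48 0.23]
```

Emit:
{"api": "step_arm", "payload": {
  "targets": "-30 12 0 -2;-65 26 0 -6;-100 41 0 -10;-135 55 0 -14;-170 70 0 -18;-205 84 0 -21;-240 98 0 -21;-275 112 0 -21;-300 122 0 -21;-315 129 0 -21;-315 129 0 -21;-315 129 0 -21"
}}

```text
t: 11.1
tcp_pos: [0.5276, 0.0008, 0.1268]
tool_rot: [0.569, 0.822, -0.0, -0.001]
force: [0.3, 0.4, -0.2]
finger_gap: 0.999
gripper_force: 0.0
```

```bash
python3 go.py 529 -0.2 38 20.5; python3 - <<'E'
from h import *
a=manip.snapshot("top")[:,:,::-1].copy();cv2.imwrite("pics/t2.png",a)
R=rect("top",a,.050,.34,.46,.21,.41,2000)
hsv=cv2.cvtColor(R,cv2.COLOR_BGR2HSV);m=cv2.inRange(hsv,(0,190,110),(7,255,255))
n,_,st,ce=cv2.connectedComponentsWithStats(m)
for s,c in zip(st[1:],ce[1:]):
    if s[4]>150: print(s[4],s[:4],np.round([460-c[1]/2,410-c[0]/2],1))
cv2.imwrite("pics/e.png",R)
E
```

```text
t 11.1 cur [527.6   0.8 126.8] yaw 20.6 q6 -0.57 -> delta [-1.6  1.1 88.8] turn 0.1 tilt [-0.11  0.05]
```

View pics/e.png

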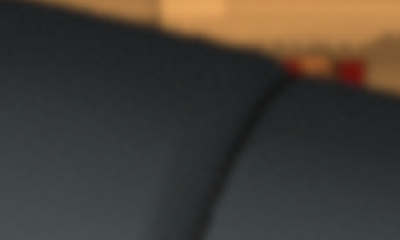

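Emit:
{"api": "step_arm", "payload": {
  "targets": "-2 1 20 0;-2 1 45 0;-2 1 65 0;-2 1 80 0;-2 1 89 0;-2 1 89 0;-2 1 89 0"
}}

```text
t: 11.85
tcp_pos: [0.5302, -0.0007, 0.0386]
tool_rot: [0.568, 0.823, 0.0, 0.0]
force: [0.9, -0.4, 0.3]
finger_gap: 1.002
gripper_force: 0.0
```

Emit:
{"api": "step_arm", "payload": {
  "targets": "0 0 0 0;0 0 0 0;0 0 0 0;0 0 0 0;0 0 0 0;0 0 0 0;0 0 0 0",
  "gripper": 1,
  "squeeze": 50
}}

```text
t: 12.55
tcp_pos: [0.5304, -0.0016, 0.0388]
tool_rot: [0.569, 0.822, 0.0, 0.0]
force: [-0.6, -0.8, 4.8]
finger_gap: 0.344
gripper_force: 50.4
```

Emit:
{"api": "step_arm", "payload": {
  "targets": "0 0 -10 0;0 0 -25 0;0 0 -45 0;0 0 -70 0;0 0 -90 0;0 0 -100 0;0 0 -100 0;0 0 -100 0"
}}

```text
t: 13.35
tcp_pos: [0.5296, -0.0013, 0.1378]
tool_rot: [0.569, 0.822, -0.0, -0.0]
force: [-0.4, -0.0, -1.9]
finger_gap: 0.343
gripper_force: 49.5
```

```bash
python3 go.py 407.5 -299.8 100 3.1
```

```text
t 13.35 cur [529.6  -1.3 137.8] yaw 20.7 q6 -0.57 -> delta [-236.2 -219.5   37.9] turn 17.6 tilt [-0.06  0.01]
```

Emit:
{"api": "step_arm", "payload": {
  "targets": "-10 -9 0 1;-30 -28 0 3;-55 -51 0 5;-80 -74 0 7;-105 -98 0 9;-130 -121 0 11;-155 -144 0 13;-180 -167 5 15;-205 -190 15 17;-223 -207 25 18;-234 -217 33 18;-238 -220 38 18"
}}

```text
t: 14.55
tcp_pos: [0.407, -0.3028, 0.099]
tool_rot: [0.691, 0.722, 0.0, -0.001]
force: [-1.0, -0.1, -0.9]
finger_gap: 0.34
gripper_force: 49.6
```

Emit:
{"api": "step_arm", "payload": {
  "targets": "0 0 0 0;0 0 0 0;0 0 0 0;0 0 0 0"
}}

```text
t: 14.95
tcp_pos: [0.4088, -0.3009, 0.1007]
tool_rot: [0.69, 0.724, 0.0, 0.0]
force: [0.5, -0.7, -1.7]
finger_gap: 0.343
gripper_force: 49.6
```

```bash
python3 go.py 407.5 -301.5 20 3.1; python3 - <<'E'
from h import *
a=manip.snapshot("top")[:,:,::-1].copy();cv2.imwrite("pics/t3.png",a)
R=rect("top",a,.050,.34,.46,.21,.41,2000)
hsv=cv2.cvtColor(R,cv2.COLOR_BGR2HSV);m=cv2.inRange(hsv,(0,190,110),(7,255,255))
n,_,st,ce=cv2.connectedComponentsWithStats(m)
for s,c in zip(st[1:],ce[1:]):
    if s[4]>150: print(s[4],s[:4],np.round([460-c[1]/2,410-c[0]/2],1))
g=rect("top",a,.042,.46,.70,-.11,.13,1600)
hsv=cv2.cvtColor(g,cv2.COLOR_BGR2HSV)
for k,lo,hi in(("green",(45,100,30),(85,255,255)),("yellow",(22,180,110),(32,255,255))):
    m=cv2.inRange(hsv,lo,hi);n,_,st,ce=cv2.connectedComponentsWithStats(m)
    for s,c in zip(st[1:],ce[1:]):
        if s[4]>150: print(k,s[4],s[:4],np.round([700-c[1]/1.6,130-c[0]/1.6],1))
cv2.imwrite("pics/e2.png",np.hstack([cv2.copyMakeBorder(R,0,144,0,0,0),g]))
E
```

```text
t 14.95 cur [ 408.8 -300.9  100.7] yaw 2.8 q6 -0.9 -> delta [-0.5 -1.4 80.7] turn -0.3 tilt [ 0.02 -0.02]
3104 [36 79 55 91] [401.5 379. ]
3339 [306  79  54  71] [403.4 243.6]
5168 [129 143 177  36] [379.3 296.3]
green 1201 [ 53 112  49  36] [619.1  82.1]
green 1397 [125 319  48  42] [488.   37.3]
yellow 1705 [181  57  55  45] [6.506e+02 5.000e-01]
yellow 1888 [255 263  56  49] [520.6 -46.9]
```

View pics/e2.png

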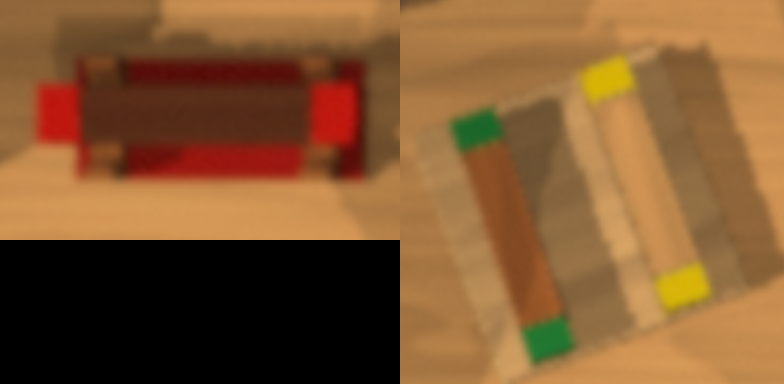

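Emit:
{"api": "step_arm", "payload": {
  "targets": "0 -1 15 0;0 -1 35 0;0 -1 55 0;0 -1 70 0;0 -1 77 0;0 -1 80 0;0 -1 80 0;0 -1 80 0"
}}

```text
t: 15.8
tcp_pos: [0.4077, -0.3021, 0.0209]
tool_rot: [0.69, 0.723, -0.0, 0.001]
force: [-0.2, -0.2, -0.8]
finger_gap: 0.341
gripper_force: 49.6
```

Emit:
{"api": "step_arm", "payload": {
  "targets": "0 0 1 0;0 0 1 0;0 0 2 0;0 0 2 0"
}}

```text
t: 16.2
tcp_pos: [0.4073, -0.3018, 0.0184]
tool_rot: [0.691, 0.723, -0.0, 0.0]
force: [0.1, 0.2, -1.2]
finger_gap: 0.346
gripper_force: 49.6
```

Emit:
{"api": "step_arm", "payload": {
  "targets": "0 0 1 0;0 0 1 0;0 0 1 0"
}}

```text
t: 16.5
tcp_pos: [0.4073, -0.3018, 0.0173]
tool_rot: [0.691, 0.723, 0.0, -0.0]
force: [-0.2, 1.3, -1.8]
finger_gap: 0.343
gripper_force: 49.6
```

Emit:
{"api": "step_arm", "payload": {
  "targets": "0 0 1 0;0 0 1 0;0 0 1 0"
}}

```text
t: 16.8
tcp_pos: [0.4073, -0.3019, 0.0169]
tool_rot: [0.691, 0.723, -0.0, 0.0]
force: [-0.7, 0.4, 6.0]
finger_gap: 0.344
gripper_force: 50.3
```

Emit:
{"api": "step_arm", "payload": {
  "targets": "0 0 0 0;0 0 0 0;0 0 0 0;0 0 0 0;0 0 0 0;0 0 0 0;0 0 0 0",
  "gripper": 0
}}

```text
t: 17.5
tcp_pos: [0.4073, -0.3018, 0.0163]
tool_rot: [0.691, 0.723, -0.0, -0.0]
force: [0.4, 0.5, -0.3]
finger_gap: 1.0
gripper_force: 0.0
```

Emit:
{"api": "step_arm", "payload": {
  "targets": "0 0 -15 0;0 0 -40 0;0 0 -75 0;0 0 -100 0;0 0 -100 0;0 0 -100 0;0 0 -100 0"
}}

```text
t: 18.2
tcp_pos: [0.4067, -0.3011, 0.1154]
tool_rot: [0.691, 0.723, 0.0, -0.001]
force: [-0.1, 0.6, 0.2]
finger_gap: 0.999
gripper_force: 0.0
```

```bash
python3 go.py 554.5 59.7 110 -71
```

```text
t 18.2 cur [ 406.7 -301.1  115.4] yaw 2.7 q6 -0.9 -> delta [353.6 164.4   5.8] turn 73.7 tilt [-0.08  0.09]
```

Emit:
{"api": "step_arm", "payload": {
  "targets": "25 12 0 6;60 28 0 14;95 44 0 22;130 60 0 30;165 77 0 38;200 93 0 46;235 109 0 54;270 125 0 62;305 142 0 70;335 156 0 74;354 164 5 74;354 164 5 74"
}}

```text
t: 19.4
tcp_pos: [0.5542, 0.0619, 0.1093]
tool_rot: [0.986, 0.164, -0.001, -0.001]
force: [0.1, -0.0, -0.7]
finger_gap: 0.998
gripper_force: 0.0
```

Emit:
{"api": "step_arm", "payload": {
  "targets": "0 0 0 0;0 0 0 0;0 0 0 0"
}}

```text
t: 19.7
tcp_pos: [0.5543, 0.0583, 0.1111]
tool_rot: [0.987, 0.161, -0.0, -0.0]
force: [0.3, 0.1, 1.0]
finger_gap: 1.001
gripper_force: 0.0
```

```bash
python3 go.py 554.5 59.7 14 -71;python3 - <<'E'
from h import *
a=manip.snapshot("top")[:,:,::-1].copy();cv2.imwrite("pics/t4.png",a)
R=rect("top",a,.050,.34,.47,-.40,-.20,2000)
hsv=cv2.cvtColor(R,cv2.COLOR_BGR2HSV);m=cv2.inRange(hsv,(100,120,60),(130,255,255))
n,_,st,ce=cv2.connectedComponentsWithStats(m)
for s,c in zip(st[1:],ce[1:]):
    if s[4]>150: print(s[4],s[:4],np.round([470-c[1]/2,-200-c[0]/2],1))
cv2.imwrite("pics/e3.png",R)
E
```

```text
t 19.7 cur [554.3  58.3 111.1] yaw -71.4 q6 1.15 -> delta [ 0.8 -1.3 97.1] turn -0.4 tilt [-0.05 -0.01]
1763 [ 97  70 162  19] [ 430.5 -290.9]
3176 [ 33  82  46 108] [ 404.5 -226.3]
1597 [319  91  34  51] [ 412.  -367.9]
3240 [ 99 159 168  27] [ 384.3 -291.1]
```

View pics/e3.png

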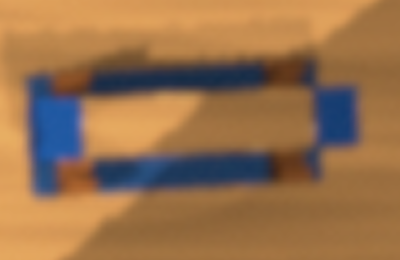

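Emit:
{"api": "step_arm", "payload": {
  "targets": "1 -1 20 0;1 -1 45 0;1 -1 65 0;1 -1 82 0;1 -1 92 0;1 -1 96 0;1 -1 96 0;1 -1 96 0"
}}

```text
t: 20.55
tcp_pos: [0.5559, 0.0605, 0.016]
tool_rot: [0.987, 0.162, 0.001, 0.0]
force: [0.7, -0.4, 0.2]
finger_gap: 0.998
gripper_force: 0.0
```

Emit:
{"api": "step_arm", "payload": {
  "targets": "0 0 0 0;0 0 0 0;0 0 0 0;0 0 0 0;0 0 0 0;0 0 0 0;0 0 0 0",
  "gripper": 1,
  "squeeze": 50
}}

```text
t: 21.25
tcp_pos: [0.5557, 0.0607, 0.0158]
tool_rot: [0.987, 0.162, 0.0, 0.0]
force: [-1.2, 1.3, 4.8]
finger_gap: 0.344
gripper_force: 51.9
```

Emit:
{"api": "step_arm", "payload": {
  "targets": "0 0 -10 0;0 0 -25 0;0 0 -45 0;0 0 -70 0;0 0 -90 0;0 0 -105 0;0 0 -105 0;0 0 -105 0"
}}

```text
t: 22.05
tcp_pos: [0.555, 0.0607, 0.1202]
tool_rot: [0.987, 0.162, -0.0, -0.0]
force: [0.2, -1.0, -1.5]
finger_gap: 0.343
gripper_force: 51.2
```

```bash
python3 go.py 594.5 -319.7 90 -2.3
```

```text
t 22.05 cur [555.   60.7 120.2] yaw -71.3 q6 1.15 -> delta [-84.2 373.1  30.2] turn -69.0 tilt [-0.02 -0.  ]
```

Emit:
{"api": "step_arm", "payload": {
  "targets": "-3 12 0 -3;-8 35 0 -9;-15 66 0 -16;-22 98 0 -23;-29 130 0 -30;-36 162 0 -37;-44 195 0 -44;-51 228 0 -51;-58 260 0 -58;-66 292 0 -64;-73 323 0 -69;-79 350 0 -69"
}}

```text
t: 23.25
tcp_pos: [0.5914, -0.2974, 0.1182]
tool_rot: [0.721, 0.693, -0.0, -0.002]
force: [0.7, 0.4, -1.5]
finger_gap: 0.341
gripper_force: 51.1
```

```bash
python3 go.py 594.5 -319.7 80 -2.3
```

```text
t 23.25 cur [ 591.4 -297.4  118.2] yaw -2.3 q6 -0.59 -> delta [-22.2   4.1  38.2] turn -0.0 tilt [-0.16  0.1 ]
```

Emit:
{"api": "step_arm", "payload": {
  "targets": "-10 2 0 0;-18 3 8 0;-22 4 20 0;-22 4 32 0;-22 4 38 0;-22 4 38 0;-22 4 38 0;-22 4 38 0"
}}

```text
t: 24.05
tcp_pos: [0.596, -0.3182, 0.0829]
tool_rot: [0.721, 0.693, 0.0, 0.001]
force: [-0.4, -0.4, -0.7]
finger_gap: 0.341
gripper_force: 51.1
```

```bash
python3 go.py 594.5 -319.7 27 -2.3
```

```text
t 24.05 cur [ 596.  -318.2   82.9] yaw -2.3 q6 -0.62 -> delta [-1.5 -1.5 55.9] turn -0.0 tilt [ 0.05 -0.04]
```

Emit:
{"api": "step_arm", "payload": {
  "targets": "-1 -1 15 0;-1 -1 30 0;-1 -1 42 0;-1 -1 50 0;-1 -1 55 0;-1 -1 56 0;-1 -1 56 0"
}}

```text
t: 24.75
tcp_pos: [0.5946, -0.3194, 0.0262]
tool_rot: [0.721, 0.692, 0.0, 0.0]
force: [0.7, -0.6, -0.4]
finger_gap: 0.341
gripper_force: 51.1
```

Emit:
{"api": "step_arm", "payload": {
  "targets": "0 0 1 0;0 0 1 0;0 0 2 0;0 0 2 0"
}}

```text
t: 25.15
tcp_pos: [0.5946, -0.3193, 0.0245]
tool_rot: [0.721, 0.693, 0.0, 0.0]
force: [0.9, -0.4, -1.1]
finger_gap: 0.337
gripper_force: 51.1
```

Emit:
{"api": "step_arm", "payload": {
  "targets": "0 0 1 0;0 0 1 0;0 0 1 0"
}}

```text
t: 25.45
tcp_pos: [0.5947, -0.3194, 0.0238]
tool_rot: [0.721, 0.692, 0.0, 0.0]
force: [-0.6, 0.8, 2.1]
finger_gap: 0.339
gripper_force: 51.5
```

Emit:
{"api": "step_arm", "payload": {
  "targets": "0 0 1 0;0 0 1 0;0 0 1 0"
}}

```text
t: 25.75
tcp_pos: [0.5947, -0.3194, 0.0238]
tool_rot: [0.721, 0.693, 0.0, 0.0]
force: [-2.2, 1.8, 6.8]
finger_gap: 0.341
gripper_force: 52.4
```

Emit:
{"api": "step_arm", "payload": {
  "targets": "0 0 0 0;0 0 0 0;0 0 0 0;0 0 0 0;0 0 0 0;0 0 0 0;0 0 0 0",
  "gripper": 0
}}

```text
t: 26.45
tcp_pos: [0.5945, -0.3193, 0.0222]
tool_rot: [0.721, 0.693, -0.0, -0.0]
force: [-0.0, 0.5, 0.4]
finger_gap: 1.002
gripper_force: 0.0
```

Emit:
{"api": "step_arm", "payload": {
  "targets": "0 0 -15 0;0 0 -40 0;0 0 -75 0;0 0 -90 0;0 0 -90 0;0 0 -90 0;0 0 -90 0"
}}

```text
t: 27.15
tcp_pos: [0.5934, -0.3185, 0.1106]
tool_rot: [0.721, 0.692, -0.0, -0.002]
force: [0.3, -0.0, -0.1]
finger_gap: 1.001
gripper_force: 0.0
```

```bash
python3 go.py 587 -23 110 -70
```

```text
t 27.15 cur [ 593.4 -318.5  110.6] yaw -2.3 q6 -0.62 -> delta [295.  -18.5   1.3] turn 67.7 tilt [-0.15  0.12]
```

Emit:
{"api": "step_arm", "payload": {
  "targets": "25 -2 0 6;55 -4 0 14;85 -6 0 22;115 -7 0 30;145 -9 0 38;175 -11 0 46;205 -13 0 54;235 -15 0 61;265 -17 0 67;285 -18 0 68;295 -18 0 68;295 -18 0 68"
}}

```text
t: 28.35
tcp_pos: [0.5878, -0.0226, 0.1112]
tool_rot: [0.985, 0.172, -0.001, -0.0]
force: [0.4, -1.1, 0.4]
finger_gap: 0.999
gripper_force: 0.0
```

Emit:
{"api": "step_arm", "payload": {
  "targets": "0 0 0 0;0 0 0 0;0 0 0 0"
}}

```text
t: 28.65
tcp_pos: [0.5887, -0.025, 0.1122]
tool_rot: [0.985, 0.17, 0.0, 0.0]
force: [0.5, -0.0, 0.1]
finger_gap: 0.999
gripper_force: 0.0
```

```bash
python3 go.py 587 -23 14 -70;python3 - <<'E'
from h import *
a=manip.snapshot("top")[:,:,::-1].copy();cv2.imwrite("pics/t5.png",a)
R=rect("top",a,.050,.53,.66,-.42,-.22,2000)
cv2.imwrite("pics/e4.png",R)
E
```

```text
t 28.65 cur [588.7 -25.  112.2] yaw -70.4 q6 1.0 -> delta [-0.9 -2.4 98.2] turn -0.4 tilt [ 0.   -0.01]
```

View pics/e4.png

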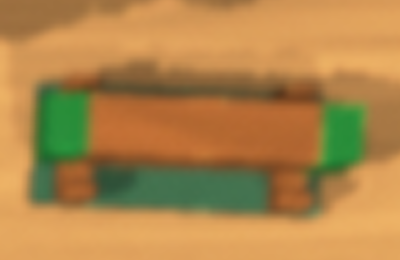

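Emit:
{"api": "step_arm", "payload": {
  "targets": "-1 -2 20 0;-1 -2 45 0;-1 -2 65 0;-1 -2 82 0;-1 -2 92 0;-1 -2 96 0;-1 -2 96 0;-1 -2 96 0"
}}

```text
t: 29.5
tcp_pos: [0.5876, -0.0225, 0.017]
tool_rot: [0.985, 0.171, 0.001, 0.0]
force: [-1.4, 0.5, 0.3]
finger_gap: 1.004
gripper_force: 0.0
```

Emit:
{"api": "step_arm", "payload": {
  "targets": "0 0 0 0;0 0 0 0;0 0 0 0;0 0 0 0;0 0 0 0;0 0 0 0;0 0 0 0",
  "gripper": 1,
  "squeeze": 50
}}

```text
t: 30.2
tcp_pos: [0.5875, -0.0223, 0.0168]
tool_rot: [0.985, 0.171, 0.001, 0.0]
force: [-0.1, -1.0, 5.0]
finger_gap: 0.339
gripper_force: 51.7
```

Emit:
{"api": "step_arm", "payload": {
  "targets": "0 0 -10 0;0 0 -25 0;0 0 -45 0;0 0 -70 0;0 0 -90 0;0 0 -105 0;0 0 -105 0;0 0 -105 0"
}}

```text
t: 31.0
tcp_pos: [0.5868, -0.0222, 0.1218]
tool_rot: [0.985, 0.171, 0.0, 0.0]
force: [-1.1, 0.4, -2.2]
finger_gap: 0.34
gripper_force: 51.0
```

```bash
python3 go.py 574 265 90 7.2
```

```text
t 31.0 cur [586.8 -22.2 121.8] yaw -70.3 q6 1.0 -> delta [  84.5 -274.8   31.7] turn -77.5 tilt [ 0.03 -0.01]
```

Emit:
{"api": "step_arm", "payload": {
  "targets": "3 -10 0 -3;8 -27 0 -9;16 -52 0 -16;24 -78 0 -23;32 -104 0 -30;40 -130 0 -37;48 -156 0 -44;56 -182 0 -51;64 -208 0 -58;71 -231 0 -65;77 -250 0 -72;82 -266 0 -78"
}}

```text
t: 32.2
tcp_pos: [0.5734, 0.2569, 0.1197]
tool_rot: [0.656, 0.755, -0.001, -0.001]
force: [-0.8, -0.2, -1.2]
finger_gap: 0.343
gripper_force: 50.9
```

Emit:
{"api": "step_arm", "payload": {
  "targets": "1 0 0 0;2 0 0 0;2 0 0 0;2 0 0 0"
}}

```text
t: 32.6
tcp_pos: [0.5744, 0.2567, 0.121]
tool_rot: [0.659, 0.752, -0.0, -0.0]
force: [0.0, -0.2, -1.3]
finger_gap: 0.341
gripper_force: 51.0
```

```bash
python3 go.py 574 265.7 28 7.2
```

```text
t 32.6 cur [574.4 256.7 121. ] yaw 7.5 q6 0.11 -> delta [ 9.   0.8 93. ] turn 0.3 tilt [-0.04 -0.03]
```

Emit:
{"api": "step_arm", "payload": {
  "targets": "5 1 5 0;9 1 20 0;9 1 40 0;9 1 60 0;9 1 76 0;9 1 86 0;9 1 91 0;9 1 92 0;9 1 92 0;9 1 92 0"
}}

```text
t: 33.6
tcp_pos: [0.5749, 0.267, 0.0302]
tool_rot: [0.658, 0.753, 0.001, 0.001]
force: [0.3, 0.4, -0.3]
finger_gap: 0.342
gripper_force: 51.0
```

Emit:
{"api": "step_arm", "payload": {
  "targets": "0 0 1 0;0 0 1 0;0 0 2 0;0 0 2 0;0 0 3 0;0 0 3 0"
}}

```text
t: 34.2
tcp_pos: [0.5742, 0.2668, 0.0261]
tool_rot: [0.658, 0.753, -0.0, -0.0]
force: [-0.4, 0.9, -1.3]
finger_gap: 0.342
gripper_force: 51.0
```

Emit:
{"api": "step_arm", "payload": {
  "targets": "-1 0 1 0;-1 0 1 0;-1 0 1 0"
}}

```text
t: 34.5
tcp_pos: [0.5744, 0.2658, 0.0252]
tool_rot: [0.658, 0.753, -0.0, -0.0]
force: [-0.4, -0.2, -1.2]
finger_gap: 0.342
gripper_force: 51.0
```

Emit:
{"api": "step_arm", "payload": {
  "targets": "0 0 1 0;0 0 1 0;0 0 1 0"
}}

```text
t: 34.8
tcp_pos: [0.5745, 0.2659, 0.0248]
tool_rot: [0.658, 0.753, 0.0, 0.0]
force: [-2.0, -1.0, 3.4]
finger_gap: 0.339
gripper_force: 51.5
```

Contact; release, lift, and back off toward the base to look.

Emit:
{"api": "step_arm", "payload": {
  "targets": "0 0 0 0;0 0 0 0;0 0 0 0;0 0 0 0;0 0 0 0;0 0 0 0;0 0 0 0",
  "gripper": 0
}}

```text
t: 35.5
tcp_pos: [0.5744, 0.2659, 0.0243]
tool_rot: [0.658, 0.753, -0.0, 0.0]
force: [-0.7, -0.4, -0.1]
finger_gap: 1.0
gripper_force: 0.0
```

Emit:
{"api": "step_arm", "payload": {
  "targets": "0 0 -15 0;0 0 -40 0;0 0 -75 0;0 0 -110 0;-40 0 -130 0;-80 0 -130 0;-120 0 -130 0;-160 0 -130 0;-200 0 -130 0;-240 0 -130 0;-250 0 -130 0;-250 0 -130 0"
}}

```text
t: 36.7
tcp_pos: [0.6082, 0.0164, 0.1553]
tool_rot: [0.66, 0.752, 0.0, 0.001]
force: [-0.1, 0.1, 0.5]
finger_gap: 1.003
gripper_force: 0.0
```

```bash
python3 - <<'E'
from h import *
a=manip.snapshot("top")[:,:,::-1].copy();b=manip.snapshot("scene")[:,:,::-1]
R=rect("top",a,.050,.51,.64,.165,.365,2000)
s=cv2.resize(b[110:260,60:420],(792,330),interpolation=cv2.INTER_CUBIC)
cv2.imwrite("pics/f.png",np.vstack([cv2.copyMakeBorder(R,0,0,0,392,0),s]));print(manip.sense()["tcp_pos"])
E
```

```text
[0.60737338 0.01893282 0.15482243]
```

View pics/f.png

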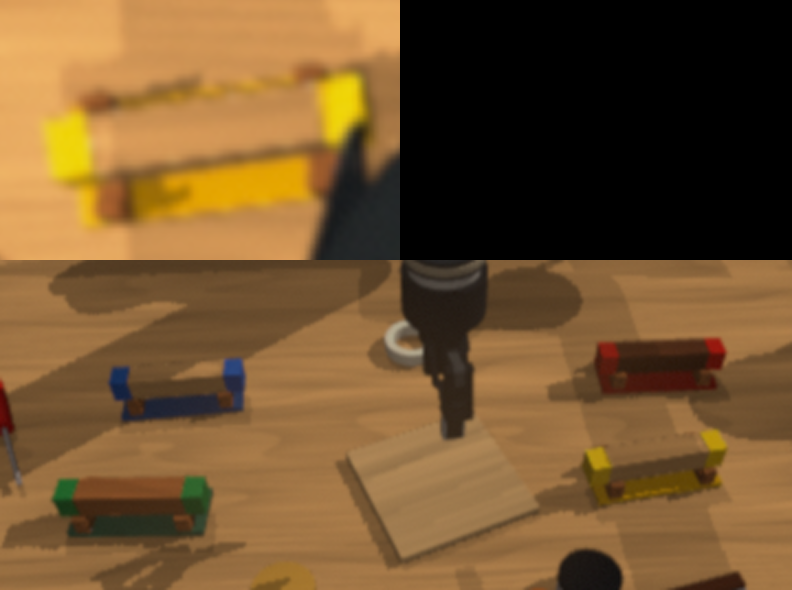

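The picture shows all four bars lying level on both crossbars in their own colours and between the ears. The yellow bar is within about 3 mm of centre. The board is empty and the gripper is clear.

```bash
python3 -c "
from station import manip
print(manip.sign_off())"
```

```text
the job is handed in; nothing more can be done
None
```

I took the stack apart from the top and set all four blanks level in the cradles of their own colours, each within about 3 mm of centre lengthwise by camera; the tins were never touched, and I handed the job in at about 37 s.

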